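Fit the battery and lock the lamp-stand leg at its mark

ROBOT

A 6-joint arm with a two-finger parallel gripper is mounted at the origin on the work surface. World frame = base frame: x ahead of the robot, y to its left, z up, the work surface at z = 0. Lengths are in m, angles in rad, forces in N, time in s.
With the tool pointing down it reaches from about 0.3 to 0.875 m from the base axis. Payload 6.4 kg.
Tool frame: the origin (TCP) lies at the very end of the fingers, on their centre line; the grasp point (between the pads) lies 19 mm behind it; z points along the fingers, y is the line along which they close (so a half turn about z gives the same grasp; the last joint's range is limited). The gripper opens to 85 mm and grips with 20 to 120 N. Pads are 22 mm wide; open, the fingers measure 114 mm over their backs; the gripper's body (76 mm by 85 mm) begins 54 mm behind the grasp point. The pads swing forward as they close: fully open they stand 13 mm farther back than shut.
Start: joints at [-1.326, 0.181, 1.607, -0, 1.354, -0.206], TCP at [0.251, -0.518, 0.231] pointing down, gripper open.
Joint ranges: [-2.99, 2.99], [-0.89, 2.07], [0.3, 2.58], [-1.14, 4.28], [0, 2.63], [-3.12, 3.12]. Speed limits (rad/s): [2.57, 2.57, 3.01, 3.14, 3.14, 3.14].

INTERFACE

Orientations are given as a unit quaternion [w, x, y, z].
In Python, from bench import ctrl gives the robot as it stands.
- The arm moves only by the tool jog_arm, never from a script. Its argument "series" is a list that holds one entry, the list of rows, each a list of 7 numbers: the shift along the tool's x, y, z in mm, then the turn, a rotation vector about the tool's x, y, z in rad, then the finger opening in mm, from 0 to 85.4. In form: [[[tx, ty, tz, rx, ry, rz, gripper], ...]]. A call has exactly 10 rows; each row shifts and turns the commanded pose from where the row before left it, along the tool's axes as they then stand; what a row does not reach is not made up. A row lasts 1/10 s, in which the tool goes at most 50 mm and 8.59 degrees, less where a joint would pass 70% of its speed; a pose out of reach is approached as far as the arm can. A call with a gripper value outside its range is refused whole. The fingers move at their own pace and stop on an object; the grip force is fixed at half the most. Time passes only in rows, so rows that do not move let the fingers close, or fill a call up. It gives the time, the measured TCP pose, the force, the opening and the grip force at its end, in the units of the state.
- ctrl.get_obs(): the state, without advancing time (a new reading comes with each control period).
- ctrl.camera(name): name is "side" or "top"; returns a dict with "frame" (480x640x3 uint8, blue, green, red), "z_map" (480x640 float32, m along the optical axis (not along the pixel's ray), 0 where there is no reading), "fx", "fy", "cx", "cy" (pixels), "xyz" and "rotation" of the camera in the world. Camera axes: x right, y down, z forward; pixel columns grow to the right and rows downward; lengths in m; the calibration is good to about 2 mm. A picture is of the moment at which its call begins.
- ctrl.hand_in(): hands the job in; it is judged then, once.
The state is a dict: "time_s": time; "q": joint angles; "dq": joint speeds; "joint_efforts": joint torques, N m; "eef_pos": TCP position; "eef_rot": TCP orientation; "wrist_force": force on the tool from outside, world axes, zero at the start; "torque": the same for the moment, N m; "opening": opening from 0.0 (shut) to 1.0 (fully open); "grasp_force": force on a finger pad.
Only numpy, scipy, OpenCV 4.12 (cv2) and the standard library are available. Lean on these libraries where they do the work, as an engineer would, in place of code of your own. Each camera call takes 0.05 s, during which the arm holds its last target. There are 200 camera calls.

TASK

Make the alcove lamp stand ready: slide the white battery pack onto the shoe at the end of its cradle until it is fully home and the sprung detent has popped up behind it. Then pull the sliding leg out by its blue yoke until the yoke's tab lines up with the orange marker on the ruler and, holding it there with the red cam lever still open for a moment, squeeze the lever flat shut against the leg. Finish still gripping the leg, with the shut lever and the blue yoke squeezed between the fingers, so that I can tighten its screw (it would spring back if let go), and leave the marker and the toys where they are.

Things in the scene. Friction and masses are not known exactly. Their poses are not given: they have to be found in the camera images.
- stand: Fixed wooden cradle board 135 x 400 x 12 mm carrying the lamp stand. Origin on the shelf surface; own y along the leg (+y: the way it pulls out), z up. In its frame, mm: board x -50 to 85, y -200 to 200, top z 12; steel inner tube along y at x 0, z 50; dark post with a small lamp head at y -61 to -75, 50 wide, top z 78; battery shoe y -80 to -128; ruler at x 65 to 79, top z 16.
- shoe_home (a point): Centre of the battery's foot underside when home: on the shoe floor (board top, z 12 mm), stand y -100. Axes as stand. Aluminium C-channel open to -y: inner width 39 mm, end wall face 20 mm beyond this point in +y; lips over it from +20 to -20 mm in y leave a 30 mm slot, undersides 7.5 and tops 11.5 mm above the floor.
- shoe_mouth (a point): Centre of the shoe's mouth on the floor, 51 mm before home in -y. Flared guides 11.5 mm high narrow from about 46 mm here to the 39 mm channel 23 mm further in. Before it, 49 mm of flat board floor is free. Lay the foot on the floor here and slide it towards stand +y.
- detent_top (a point): Crest of the rounded brass sprung detent bar (16 mm wide) in the shoe floor, at stand y -126.5 mm. Up, it stands 2 mm above the floor (z 14 mm). The foot presses it down in passing (a few N of push) and it pops up behind the foot's rear edge when the pack is home.
- battery: Loose battery pack, 130 g: dark foot plate 36 (x) x 40 (y) x 5 mm high, and centred on it an upright white body 24 (x) x 40 (y) mm with a green band, from 5 to 60 mm high. Origin at the centre of the foot's underside. Grip it across its 24 mm (own x); it slides along own y and may go in either way round.
- leg: Sliding leg: black collar 27 wide x 44 high, own y -25 to 43 mm, and an aluminium sleeve of 26 mm diameter from it to y 125, with a rubber end. Origin on the tube axis, z 50 mm; axes as stand. Slides only along stand y, 0 to 160 mm from rest at stand y -5; a spring pulls it back to -y with 4 to 6 N whenever it is not held.
- yoke (a point): Centre of the outer face of the blue yoke plate on the collar's +x side: leg x 16, y 0, z 0 mm; the plate spans y -25 to 25, z -20 to 20. At its +y end a blue tab, leg y 17 to 23, sticks out to leg x 57, z -20 to 20. A finger beside the plate, hand 84 mm open, moving to +y pushes the tab and so pulls the leg out.
- pointer (a point): Outer end of the blue tab, at leg x 57, y 20, z 0 mm. It is to line up, along stand y, with the marker.
- lever: Red cam lever on the collar's -x side, 6 x 62 x 30 mm high. Origin at its upright hinge pin (leg x -13.3, y 35, z 0); reaches 57 mm along own -y. Shut: own y along leg y, outer face at leg x -16.3. Starts open, free end swung out to -x by 0.32 to 0.42 rad. Stays where put; about 5 N at mid length shut it. Shut, it does not yet hold the leg by itself.
- lever_mid (a point): Middle of the lever's outer face, 35 mm from its pin, at leg y 0 when shut. Fingers closing along leg x, centred on the leg origin, squeeze lever and yoke plate together to about 32 mm; an opening of 84 mm clears the open lever.
- mark (a point): Top centre of the orange marker on the ruler (5 mm thick along y, 38 mm above the shelf, stand x 72 mm); a stiff clip that must stay where it is; its y differs from run to run (70 to 140 mm in the stand's frame).
- car: Teal plastic race car, 80 x 40 x 31 mm, bystander. Origin under its centre.
- whistle: Stainless steel toy whistle, 45 x 18 x 20 mm, bystander. Origin under its round end.
- tin: Blue clip-lid tin of puzzle pieces, 89 x 129 x 46 mm, bystander. Origin under its centre.
- cups: Yellow silicone building cups stacked to a tower, 75 mm across, 104 mm high, bystander. Origin under its centre.
There are look-alikes about, which are no part of the job. Of the things like the battery, leave any that is pink; of the rest the smaller one is meant.

How it is judged:
On the way, in this order (a step that is already met when the one before it is completed fails the run):
1. the battery is home on the shoe with the detent up behind it (y of battery in the frame of shoe_home between -0.003 and 0.003 m and x of battery in the frame of shoe_home between -0.004 and 0.004 m and z of battery in the frame of shoe_home below 0.004 m and z of detent_top in the frame of stand above 0.013 m), for 0.2 s.
2. the fingers hold the leg at the marker (within 5 mm) while the lever is still open (y of pointer in the frame of mark between -0.005 and 0.005 m and angle between the y axis of lever and the y axis of leg, either way round above 0.2 rad and contact force between the fingers and leg above 1 N), for 0.2 s.
At the end, for the whole second after the job is handed in: Battery within 3 mm of home (4 mm across and in height), detent crest at least 1 mm above the floor; yoke tab within 5 mm of the marker along the leg, still; lever shut within 0.08 rad; fingers pressing lever and yoke with over 4 N each (all of step 1 and y of pointer in the frame of mark between -0.005 and 0.005 m and angle between the y axis of lever and the y axis of leg, either way round below 0.08 rad and contact force between the fingers and lever above 4 N and contact force between the fingers and leg_c0 above 4 N and linear speed of leg below 0.01 m/s); the arm keeps its last pose, push and grip.
It fails at once if the orange marker is shifted by more than 3 mm (distance of mark from where it was at the start of the episode above 0.003 m).
It fails at once if the car is moved by more than 20 mm (distance of car from where it was at the start of the episode above 0.02 m).
It fails at once if the whistle is moved by more than 20 mm (distance of whistle from where it was at the start of the episode above 0.02 m).
It fails at once if the tin is moved by more than 20 mm (distance of tin from where it was at the start of the episode above 0.02 m).
It fails at once if the cups are moved by more than 20 mm (distance of cups from where it was at the start of the episode above 0.02 m).
It also fails if it takes over 54 s, if anything falls off the work surface, if the arm or the gripper's body presses on something with over 40 N, if the wrist force passes 120 N, or if a joint passes its speed limit or range.

## Working session

There is one attempt and no reset: what is moved stays moved. The work goes in short steps, Python scripts to look and compute and a tool call to move; the robot and the scene stay as the last step left them, time stands still between calls to the robot, and variables do not carry over. Pictures are saved under pics/ and viewed, at most 10 in all, crops included, and the job is handed in when it is done.

Besides the shell and the picture viewer there is one more tool, called after "Request:" by a JSON object that holds its "name" and its "arguments", one argument or row to a line. jog_arm: Moves the arm, as the interface text tells. Its arguments: {"type":"object","properties":{"series":{"type":"array"}},"required":["series"]}

```bash
ls; mkdir -p pics
cat > h.py <<'E'
import numpy as np, cv2
from bench import ctrl
def cam(n):
    c=ctrl.camera(n); np.savez(f'{n}.npz',**c); return c
def cloud(c):
    z=c['z_map']; v,u=np.mgrid[:480,:640]
    p=np.stack([(u-c['cx'])/c['fx']*z,(v-c['cy'])/c['fy']*z,z],-1)
    R=np.array(c['rotation']); 
    if R.shape==(4,):
        from scipy.spatial.transform import Rotation as Ro
        R=Ro.from_quat(np.r_[R[1:],R[0]]).as_matrix()
    return p@R.T+np.array(c['xyz'])
E
python3 - <<'E'
from h import *
for n in('top','side'):
    c=cam(n); cv2.imwrite(f'pics/{n}0.png',c['frame']); print(n,c['xyz'],c['rotation'],c['fx'])
print(ctrl.get_obs())
E
```

```text
pics
top [0.37588482 0.01230362 1.10560106] [-0.04171607  0.70765845 -0.70279916  0.05960401] 447.621995218046
side [ 0.40991019 -0.87934721  0.70794376] [-0.4583023   0.8854921  -0.06738804  0.03635384] 474.2181655610122
{'time_s': 0.1, 'q': array([-1.32628655e+00,  1.81478000e-01,  1.60789081e+00,  1.29964281e-05,
        1.35382125e+00, -2.06323887e-01]), 'dq': array([ 0.00015775, -0.00212815, -0.00129221,  0.00080929, -0.0011408 ,
       -0.00054183]), 'joint_efforts': array([ 9.04454937e-04, -4.45875120e+01, -3.52235270e+01, -2.94288975e-04,
        4.14193841e-03,  3.90625388e-06]), 'eef_pos': array([ 0.25042159, -0.51705494,  0.23047624]), 'eef_rot': array([-7.98679455e-04,  9.74701027e-01,  2.23511231e-01, -8.90510943e-06]), 'wrist_force': array([-0.30703061, -0.49809034,  0.17112103]), 'torque': array([ 0.01276029, -0.02455278, -0.03135372]), 'grasp_force': 0.0, 'opening': 1.0014983879650894}
```

View pics/top0.png

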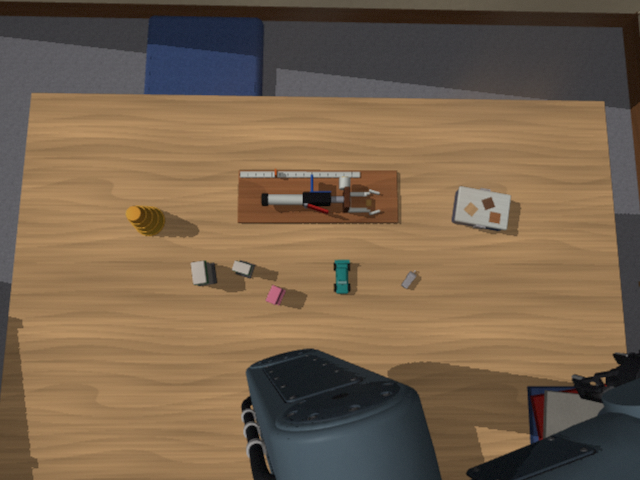

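View pics/side0.png

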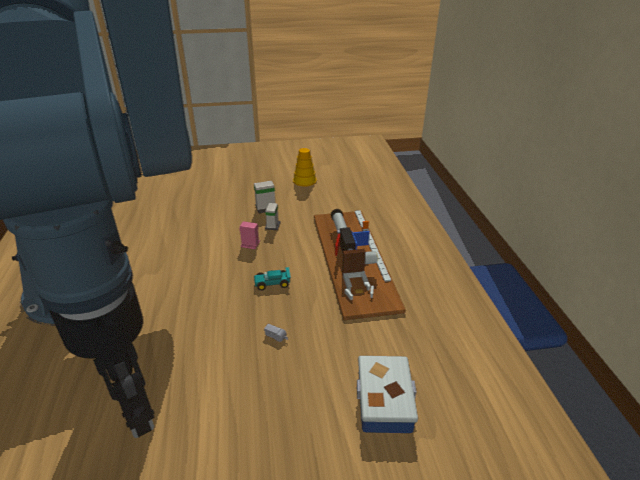

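The top view shows the stand at px (240–398, 170–222), its leg pulling out to the left (world +y), with the ruler on the far side and the marker at about (278,174). The white packs are at (202,272), large, and (243,268), small, which is the target. The pink one is at (275,295), the car at (342,277) and the whistle at (409,280). The side view shows the same layout.

```bash
cat > m.py <<'E'
from h import *
import sys
def ld(n): return dict(np.load(f'{n}.npz'))
def rect(P):
    r=cv2.minAreaRect(P[:,:2].astype(np.float32)*1000); return np.round(r[0],1),np.round(r[1],1),round(r[2],2)
if __name__=='__main__':
    from scipy import ndimage as nd
    for n in('top','side'):
        c=ld(n);P=cloud(c);f=c['frame'].astype(int);b,g,r=f[...,0],f[...,1],f[...,2]
        X,Y,Z=P[...,0],P[...,1],P[...,2]
        print(n,'table z',np.median(Z[(abs(X-.45)<.03)&(abs(Y-.0)<.4)]))
        reg=(X>.5)&(X<.75)&(abs(Y-.03)<.3)
        m=reg&(Z>.008)&(Z<.018); m=nd.binary_opening(m)
        l,k=nd.label(m); s=nd.sum(m,l,range(1,k+1)); 
        Q=P[m]; print('board',rect(Q),len(Q), np.median(Q[:,2]))
        om=reg&(r>180)&(g<140)&(g>60)&(b<70)&(Z>.02)
        print('orange',om.sum(),np.median(P[om],0) if om.any() else '',Z[om].max() if om.any() else '')
        bm=reg&(b>g+40)&(b>r+60)&(Z>.02)
        print('blue',bm.sum(),np.round(P[bm].min(0),4),np.round(P[bm].max(0),4),P[bm].mean(0))
        reg2=(X>.3)&(X<.53)&(Y>.0)&(Y<.5)
        m=reg2&(Z>.045)&(Z<.10); l,k=nd.label(m)
        for i in range(1,k+1):
            if (l==i).sum()>15:
                q=P[l==i]; print('obj',(l==i).sum(),rect(q),q[:,2].max(),np.median(q[:,2]),f[l==i].mean(0).astype(int))
        m=(X>.3)&(X<.9)&(abs(Y)<.6)&(Z>.012)&(Z<.3); l,k=nd.label(m)
        for i in range(1,k+1):
            if (l==i).sum()>25:
                q=P[l==i]; print('any',(l==i).sum(),rect(q),q[:,2].max())
    for n,(x0,x1,y0,y1) in dict(top=(180,420,150,310),side=(230,410,170,330)).items():
        im=ld(n)['frame'][y0:y1,x0:x1]; ld_=cv2.resize(im,None,fx=3.3,fy=3.3,interpolation=cv2.INTER_CUBIC); cv2.imwrite(f'pics/{n}1.png',ld_)
E
python3 m.py
```

```text
top table z 0.0009458542252007707
board (array([635.3,   9.6]), array([134.8, 400.1]), 0.65) 6241 0.01269126829676881
orange 0  
blue 34 [0.632  0.0225 0.066 ] [0.6722 0.0252 0.0735] [0.65222265 0.02382538 0.07018746]
obj 388 (array([439.5, 280.5]), array([52.6, 32.1]), 9.73) 0.08330755427049485 0.07714003661814428 [127 138 145]
obj 192 (array([452.7, 187.1]), array([41.5, 24.5]), 73.68) 0.06538287185058 0.05992008646083269 [141 152 160]
obj 194 (array([390.4, 110.6]), array([24.2, 40.3]), 67.02) 0.06565296708653445 0.0596999004278449 [116 101 175]
any 5239 (array([634.7,   9.7]), array([133.8, 396.7]), 0.7) 0.08258941022389821
any 29 (array([ 697.6, -179.4]), array([22.8, 13.1]), 75.18) 0.017419043797652467
any 52 (array([652.1, 163.5]), array([23.9, 29.1]), 61.8) 0.017668919504773895
any 2075 (array([ 603.7, -392.9]), array([130.1,  99.5]), 79.39) 0.05425188824888605
any 36 (array([640.8, 176.3]), array([15.5, 20.7]), 80.94) 0.0161182256880823
any 89 (array([613.1, 188.8]), array([27.9, 39.9]), 2.09) 0.019879558191551627
any 789 (array([565.8, 418.2]), array([50.3, 66.1]), 63.79) 0
[... 1463 characters left out ...]
 array([31.9, 42. ]), 67.79) 0.06286814551213005
any 99 (array([583.1, 125.7]), array([69.8, 30.1]), 89.66) 0.015925893687453008
any 28 (array([575.5,  81.7]), array([12. , 37.4]), 0.93) 0.014995151475915569
any 490 (array([434.6, -49.3]), array([80.7, 44.4]), 0.55) 0.034206483594013126
any 299 (array([ 669.4, -155.9]), array([67.2, 73.4]), 18.23) 0.015562222448394558
any 33 (array([ 577.9, -132.9]), array([29.4, 12.3]), 88.45) 0.014382287753249678
any 34 (array([ 618.2, -184.1]), array([16.1, 23.4]), 67.5) 0.01644657383740944
any 186 (array([ 428.9, -212.5]), array([20.6, 43.2]), 51.07) 0.023726516846617862
any 4028 (array([ 603. , -393.5]), array([130.5,  98.4]), 80.97) 0.05063438672053133
```

View pics/top1.png

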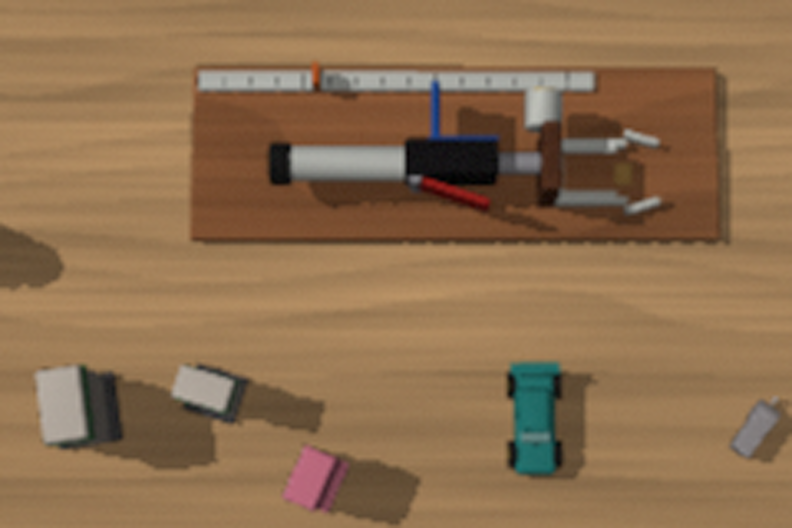

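```bash
cat >> h.py <<'E'
from scipy.spatial.transform import Rotation as Ro
S0=np.array([618.1,9.5])/1e3; SY=0.0115
def st(x,y): # stand mm -> world m
    c,s=np.cos(SY),np.sin(SY); return S0+np.array([c*x-s*y,s*x+c*y])/1e3
def unst(p):
    c,s=np.cos(SY),np.sin(SY); d=(np.asarray(p)[...,:2]-S0)*1e3; return np.stack([c*d[...,0]+s*d[...,1],-s*d[...,0]+c*d[...,1]],-1)
def plan(p,theta,n,p0=None):
    "constant tool-frame row reaching position p (m), tool x yaw theta, in n rows"
    o=ctrl.get_obs(); q=o['eef_rot']; R0=Ro.from_quat(np.r_[q[1:],q[0]]).as_matrix()
    p0=o['eef_pos'] if p0 is None else np.array(p0)
    c,s=np.cos(theta),np.sin(theta); R1=np.array([[c,s,0],[s,-c,0],[0,0,-1]])
    w=Ro.from_matrix(R0.T@R1).as_rotvec()/n; r=Ro.from_rotvec(w).as_matrix()
    A=sum(np.linalg.matrix_power(r,k) for k in range(n))
    d=np.linalg.solve(A,R0.T@(np.array(p)-p0))*1e3
    print('row',np.round(d,2),np.round(w,4),'n',n); return d,w
E
python3 - <<'E'
from m import *
from h import *
for n in('top','side'):
    c=ld(n);P=cloud(c);f=c['frame'];hsv=cv2.cvtColor(f,cv2.COLOR_BGR2HSV).astype(int)
    s=unst(P); H,Sa,V=[hsv[...,i] for i in range(3)]
    m=(s[...,0]>58)&(s[...,0]<90)&(s[...,1]>50)&(s[...,1]<160)&(H>=4)&(H<=14)&(Sa>175)&(V>110)
    v,u=np.nonzero(m); print(n,'mark px',u,v); print(np.round(np.c_[s[m],P[m][:,2]*1e3],1)[:40])
    m=(s[...,0]>20)&(s[...,0]<70)&(abs(s[...,1]-15)<15)&(H>100)&(H<130)&(Sa>120); print('tab',np.round(np.c_[s[m],P[m][:,2]*1e3].mean(0),1),s[m].min(0),s[m].max(0))
print('w1');plan([.38,-.16,.25],.4508,10)
E
```

```text
top mark px [275 275 276 275 276 275 276 275 276 275 276] [169 170 170 171 171 172 172 173 173 174 174]
[[ 77.  103.4  41.7]
 [ 76.2 103.9  36.1]
 [ 80.7 102.8  20.8]
 [ 73.  103.7  38.4]
 [ 77.2 102.5  24. ]
 [ 71.5 104.   34.8]
 [ 75.6 102.7  21. ]
 [ 67.9 103.6  38.5]
 [ 70.6 102.   29.3]
 [ 65.7 103.7  37.4]
 [ 70.1 102.6  21.9]]
tab [37.9 13.9 70.2] [21.43513259 12.72275417] [54.28591286 15.14073327]
side mark px [356 357 365 366 367 368 363 364 365 366 367 368 357 358 364 365 366 367
 368 358 364 366 367 368 363 364 366 367 364 365 366 367 359 363 364 365
 366 367 359 360 363 364 365 366 360] [219 221 221 221 221 221 222 222 222 222 222 222 223 223 223 223 223 223
 223 224 224 224 224 224 225 225 225 225 226 226 226 226 227 227 227 227
 227 227 228 228 228 228 228 228 229]
[[ 60.6 157.5  12.5]
 [ 61.3 148.4  11.8]
 [ 71.1 105.9  38.2]
 [ 73.7 105.6  38.1]
 [ 76.2 105.2  38.1]
 [ 78.8 104.7  38.2]
 [ 64.5 101.1  38.9]
 [ 68.8 106.6  34.9]
 [ 70.7 104.   36.4]
 [ 73.5 104.3  35.9]
 [ 75.1 100.6  38.1]
 [ 78.3 102.6  36.5]
 [ 58.7 137.8  12.6]
 [ 61.1 136.3  13.3]
 [ 68.2 103.8  33.7]
 [ 69.7  99.9  36.1]
 [ 74.5 107.2  30.8]
 [ 75.3 100.7  35. ]
 [ 79.1 104.4  32.1]
 [ 60.2 132.7  12.6]
 [ 67.2  99.6  33.4]
 [ 73.4 102.6  30.8]
 [ 75.8 101.9  31. ]
 [ 79.5 105.2  28.5]
 [ 65.8 103.4  28. ]
 [ 68.5 103.7  27.5]
 [ 74.2 104.7  26.2]
 [ 77.5 106.7  24.6]
 [ 69.3 105.8  23. ]
 [ 71.4 103.6  24.2]
 [ 73.8 102.6  24.6]
 [ 76.1 101.5  25.1]
 [ 58.9 116.   14.1]
 [ 65.7 101.8  22.9]
 [ 68.7 103.1  21.6]
 [ 71.2 102.3  21.9]
 [ 75.  106.   19.1]
 [ 78.3 108.2  17.2]
 [ 58.6 114.3  12.2]
 [ 61.5 114.8  11.5]]
tab [38.9 13.  54.5] [20.61228694  8.01490997] [54.68697223 19.28033618]
w1
row [ 27.22 -26.49  -1.92] [-0.0002 -0.      0.    ] n 10
```

Request:
{"name": "jog_arm", "arguments": {
  "series": [
    [[27.2,-26.5,-1.9,0,0,0,85],[27.2,-26.5,-1.9,0,0,0,85],[27.2,-26.5,-1.9,0,0,0,85],[27.2,-26.5,-1.9,0,0,0,85],[27.2,-26.5,-1.9,0,0,0,85],[27.2,-26.5,-1.9,0,0,0,85],[27.2,-26.5,-1.9,0,0,0,85],[27.2,-26.5,-1.9,0,0,0,85],[27.2,-26.5,-1.9,0,0,0,85],[27.2,-26.5,-1.9,0,0,0,85]]
  ]
}}

```text
time_s: 1.1
eef_pos: [0.38, -0.1589, 0.2502]
eef_rot: [-0.0, 0.975, 0.223, -0.0]
wrist_force: [0.4, -0.1, -0.4]
opening: 0.995
grasp_force: 0.0
```

```bash
python3 -c "
from h import *
print(ctrl.get_obs()['eef_pos'],ctrl.get_obs()['eef_rot']);plan([.4528,.1865,.13],1.286,10)"
```

```text
[ 0.37996306 -0.15891675  0.25017383] [-7.87358594e-05  9.74744243e-01  2.23324102e-01 -1.44430447e-05]
row [ 31.23 -18.57  12.02] [-0.     -0.     -0.0836] n 10
```

Request:
{"name": "jog_arm", "arguments": {
  "series": [
    [[31.2,-18.6,12,0,0,-0.0836,85],[31.2,-18.6,12,0,0,-0.0836,85],[31.2,-18.6,12,0,0,-0.0836,85],[31.2,-18.6,12,0,0,-0.0836,85],[31.2,-18.6,12,0,0,-0.0836,85],[31.2,-18.6,12,0,0,-0.0836,85],[31.2,-18.6,12,0,0,-0.0836,85],[31.2,-18.6,12,0,0,-0.0836,85],[31.2,-18.6,12,0,0,-0.0836,85],[31.2,-18.6,12,0,0,-0.0836,85]]
  ]
}}

```text
time_s: 2.1
eef_pos: [0.4519, 0.1863, 0.1296]
eef_rot: [-0.0, 0.799, 0.601, -0.0]
wrist_force: [0.7, 0.0, 0.1]
opening: 0.997
grasp_force: 0.0
```

```bash
python3 -c "
from h import *
print(ctrl.get_obs()['eef_pos'],ctrl.get_obs()['q']);plan([.4528,.1865,.020],1.286,5)"
```

```text
[0.4518751  0.18633922 0.12959911] [1.47709028e-01 1.09980869e-01 1.91005380e+00 2.28291459e-05
 1.12167526e+00 4.28234205e-01]
row [ 0.08  0.17 21.92] [-0.      0.      0.0009] n 5
```

Request:
{"name": "jog_arm", "arguments": {
  "series": [
    [[0,0.2,22,0,0,0,85],[0,0.2,22,0,0,0,85],[0,0.2,22,0,0,0,85],[0,0.2,22,0,0,0,85],[0,0.2,22,0,0,0,85],[0,0,0,0,0,0,0],[0,0,0,0,0,0,0],[0,0,0,0,0,0,0],[0,0,0,0,0,0,0],[0,0,0,0,0,0,0]]
  ]
}}

```text
time_s: 3.1
eef_pos: [0.4541, 0.1848, 0.0216]
eef_rot: [0.001, 0.8, 0.6, 0.001]
wrist_force: [-1.8, -0.3, 5.9]
opening: 0.275
grasp_force: 59.9
```

Run:
```python
from h import *
c=cam('side'); cv2.imwrite('pics/side2.png',cv2.resize(c['frame'][150:330,200:420],None,fx=3.3,fy=3.3))
print(ctrl.get_obs()['eef_pos'])
for y in(-175,): print(st(0,y))
```

```text
[0.45416417 0.18479241 0.02162585]
[ 0.62011246 -0.16548843]
```

View pics/side2.png

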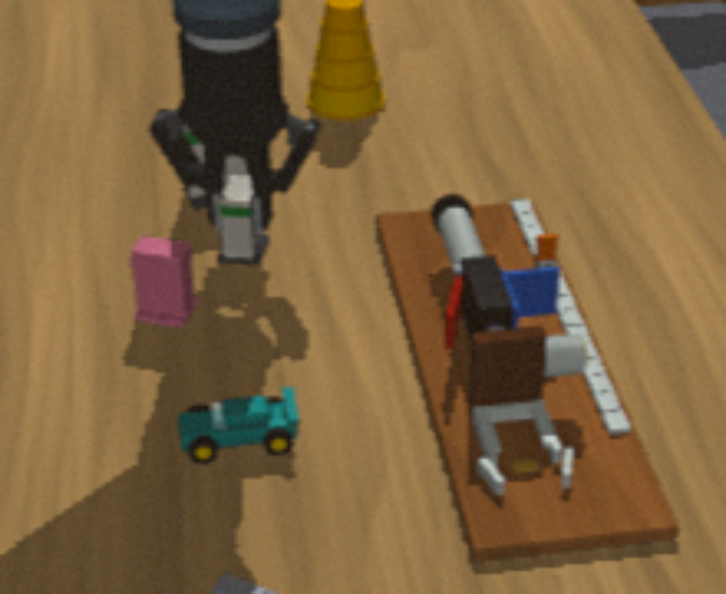

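Request:
{"name": "jog_arm", "arguments": {
  "series": [
    [[0,0,-10,0,0,0,0],[0,0,-30,0,0,0,0],[0,0,-40,0,0,0,0],[0,0,-40,0,0,0,0],[0,0,-10,0,0,0,0],[0,0,0,0,0,-0.06,0],[0,0,0,0,0,-0.1,0],[0,0,0,0,0,-0.1,0],[0,0,0,0,0,-0.036,0],[0,0,0,0,0,0,0]]
  ]
}}

```text
time_s: 4.15
eef_pos: [0.4523, 0.1844, 0.1496]
eef_rot: [-0.0, 0.703, 0.711, -0.001]
wrist_force: [0.6, -0.1, -2.3]
opening: 0.276
grasp_force: 59.1
```

```bash
python3 -c "
from h import *
o=ctrl.get_obs();print(o['eef_pos'],o['opening'],o['wrist_force']);plan([*st(0,-175),.15],1.582,10)"
```

```text
[0.45234163 0.18443261 0.14959872] 0.2759023275464429 [ 0.62294985 -0.10916948 -2.34582339]
row [-35.19  16.36  -0.05] [-0.0001  0.      0.0001] n 10
```

Request:
{"name": "jog_arm", "arguments": {
  "series": [
    [[-35.2,16.4,0,0,0,0,0],[-35.2,16.4,0,0,0,0,0],[-35.2,16.4,0,0,0,0,0],[-35.2,16.4,0,0,0,0,0],[-35.2,16.4,0,0,0,0,0],[-35.2,16.4,0,0,0,0,0],[-35.2,16.4,0,0,0,0,0],[-35.2,16.4,0,0,0,0,0],[-35.2,16.4,0,0,0,0,0],[-35.2,16.4,0,0,0,0,0]]
  ]
}}

```text
time_s: 5.15
eef_pos: [0.6213, -0.1668, 0.1495]
eef_rot: [-0.001, 0.703, 0.711, -0.0]
wrist_force: [0.6, 0.2, -1.3]
opening: 0.278
grasp_force: 59.2
```

Run:
```python
from h import *
o=ctrl.get_obs();print(o['eef_pos'],unst(o['eef_pos']),o['wrist_force'])
c=cam('side'); P=cloud(c); e=o['eef_pos']; f=c['frame'].astype(int)
near=(np.hypot(P[...,0]-e[0],P[...,1]-e[1])<.06)&(P[...,2]>.1)&(P[...,2]<.2)
m=near&(f.min(-1)>110); q=P[m]; print('white',m.sum(),unst(q).min(0),unst(q).max(0),q[:,2].min(),q[:,2].max())
dk=near&(P[...,2]<.15); q=P[dk]
for lo in np.arange(.115,.15,.005):
    k=q[(q[:,2]>lo)&(q[:,2]<lo+.005)]
    if len(k): s=unst(k);print(round(lo,3),len(k),np.round(s.min(0),1),np.round(s.max(0),1),np.round(np.median(s,0),1))
plan([*st(0,-175),.055],1.582,10)
cv2.imwrite('pics/side3.png',cv2.resize(c['frame'][180:360,270:490],None,fx=3.3,fy=3.3))
```

```text
[ 0.62132805 -0.16675164  0.1494964 ] [   1.20098617 -176.27710455] [ 0.62458174  0.23653532 -1.25513133]
white 123 [ -12.12452264 -195.60373146] [  20.07922283 -153.78259896] 0.12789497280103623 0.19623665263689694
0.125 9 [ -15.9 -194.4] [  19.3 -161.7] [   2.3 -191.3]
0.13 92 [ -16.3 -196.6] [  20.1 -154.8] [ -10.2 -188.4]
0.135 27 [ -10.2 -195.3] [  12.4 -170.3] [  -3.4 -192.4]
0.14 28 [ -10.3 -195.8] [  12.1 -174.7] [  -1.4 -192.3]
0.145 30 [ -10.4 -195.7] [  13.3 -183.1] [  -1.8 -192.7]
row [ 0.78 -0.34  9.49] [ 0.0002  0.0004 -0.0004] n 10
```

View pics/side3.png

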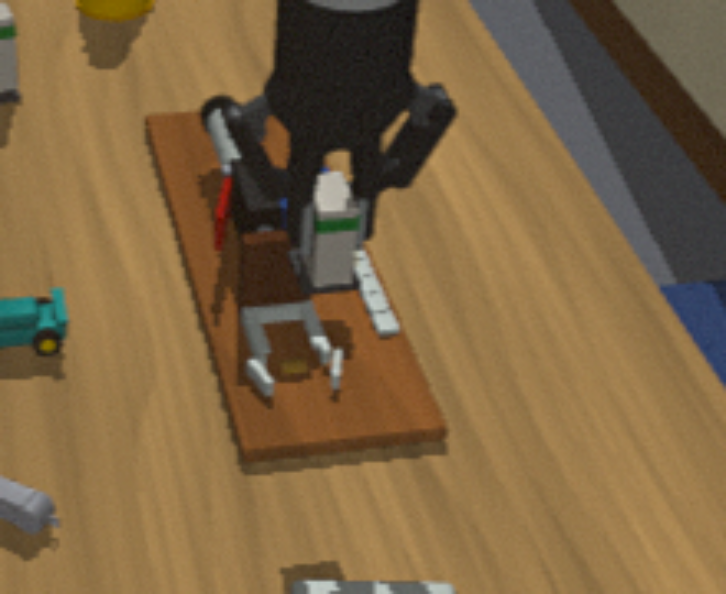

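Request:
{"name": "jog_arm", "arguments": {
  "series": [
    [[2,-0.4,20,0,0,0,0],[2,-0.4,30,0,0,0,0],[2,-0.4,30,0,0,0,0],[0,0,20,0,0,0,0],[0,0,10,0,0,0,0],[0,0,3,0,0,0,0],[0,0,0,0,0,0,0],[0,0,0,0,0,0,0],[0,0,0,0,0,0,0],[0,0,0,0,0,0,0]]
  ]
}}

```text
time_s: 6.2
eef_pos: [0.6206, -0.1597, 0.0383]
eef_rot: [0.001, 0.703, 0.711, 0.0]
wrist_force: [0.8, 0.2, -1.0]
opening: 0.273
grasp_force: 59.4
```

Run:
```python
from h import *
o=ctrl.get_obs();print(o['eef_pos'],unst(o['eef_pos']),o['wrist_force'])
```

```text
[ 0.62064307 -0.15971148  0.03832228] [   0.5970128  -169.22953833] [ 0.80929804  0.21074045 -0.98973601]
```

Request:
{"name": "jog_arm", "arguments": {
  "series": [
    [[0,-0.6,1,0,0,0,0],[0,0,1,0,0,0,0],[0,0,1,0,0,0,0],[0,0,1,0,0,0,0],[0,0,0,0,0,0,0],[0,0,0,0,0,0,0],[0,0,0,0,0,0,0],[0,0,0,0,0,0,0],[0,0,0,0,0,0,0],[0,0,0,0,0,0,0]]
  ]
}}

```text
time_s: 7.2
eef_pos: [0.6195, -0.1595, 0.0337]
eef_rot: [0.0, 0.703, 0.711, -0.0]
wrist_force: [-3.4, 2.3, 5.1]
opening: 0.274
grasp_force: 60.1
```

Run:
```python
from h import *
o=ctrl.get_obs();print(o['eef_pos'],unst(o['eef_pos']),o['wrist_force'])
c=cam('side'); P=cloud(c); s=unst(P); Z=P[...,2]; f=c['frame'].astype(int)
m=(abs(s[...,0])<35)&(s[...,1]>-200)&(s[...,1]<-140)&(Z>.013)&(Z<.06)
for lo in np.arange(.013,.06,.004):
    k=m&(Z>=lo)&(Z<lo+.004); 
    if k.sum()>2: q=s[k]; print(round(lo,3),k.sum(),np.round(np.percentile(q,3,axis=0),1),np.round(np.percentile(q,97,axis=0),1))
g=(f[...,1]>f[...,2]+25)&(f[...,1]>f[...,0]+25)&m; print('green',g.sum(),s[g].mean(0),Z[g].mean())
```

```text
[ 0.61945387 -0.15949587  0.03366494] [  -0.58963239 -169.00026608] [-3.44250273  2.32065867  5.09256923]
0.013 134 [ -33.6 -198.3] [  32.7 -145.4]
0.017 53 [ -24.2 -187.1] [  16.4 -149.4]
0.021 31 [ -25.6 -187.1] [  10.  -142.6]
0.025 18 [ -23.7 -188. ] [  11.  -143.8]
0.029 18 [ -12.1 -187.5] [  10.6 -176.7]
0.033 22 [ -17.6 -187.5] [  10.9 -172.4]
0.037 23 [ -19.2 -188.4] [  16.7 -176.7]
0.041 26 [ -21.  -188.3] [  22.4 -174. ]
0.045 42 [ -25.1 -187.2] [  23.  -166.8]
0.049 35 [ -25.  -188.4] [  23.3 -164.3]
0.053 42 [ -25.4 -187.6] [  24.9 -171.4]
0.057 27 [ -24.8 -186.9] [  23.2 -161.7]
green 8 [  -2.36703738 -185.60455424] 0.05890517175820527
```

Request:
{"name": "jog_arm", "arguments": {
  "series": [
    [[4,0.3,-0.5,0,0,0,0],[5,0,0,0,0,0,0],[5,0,0,0,0,0,0],[5,0,0,0,0,0,0],[5,0,0,0,0,0,0],[5,0,0,0,0,0,0],[5,0,0,0,0,0,0],[4,0,0,0,0,0,0],[2,0,0,0,0,0,0],[0,0,0,0,0,0,0]]
  ]
}}

```text
time_s: 8.25
eef_pos: [0.6193, -0.1188, 0.0338]
eef_rot: [-0.0, 0.703, 0.711, 0.0]
wrist_force: [0.8, 0.6, 2.1]
opening: 0.274
grasp_force: 59.8
```

Run:
```python
from h import *
o=ctrl.get_obs();print(o['eef_pos'],unst(o['eef_pos']),o['wrist_force'])
```

```text
[ 0.61930655 -0.11883577  0.03380044] [  -0.26936109 -128.34116231] [0.82667447 0.5875764  2.05601339]
```

Request:
{"name": "jog_arm", "arguments": {
  "series": [
    [[4,0,0,0,0,0,0],[5,0,0,0,0,0,0],[5,0,0,0,0,0,0],[4,0,0,0,0,0,0],[3,0,0,0,0,0,0],[2,0,0,0,0,0,0],[1,0,0,0,0,0,0],[1,0,0,0,0,0,0],[0,0,0,0,0,0,0],[0,0,0,0,0,0,0]]
  ]
}}

```text
time_s: 9.25
eef_pos: [0.6188, -0.0941, 0.0337]
eef_rot: [-0.0, 0.703, 0.711, 0.0]
wrist_force: [-0.4, 0.8, 2.1]
opening: 0.278
grasp_force: 59.8
```

Run:
```python
from h import *
o=ctrl.get_obs();print(o['eef_pos'],unst(o['eef_pos']),o['wrist_force'])
```

```text
[ 0.61884942 -0.09412119  0.03365993] [  -0.44225145 -103.62296048] [-0.43537494  0.76296386  2.07082382]
```

Not at the wall yet; continue gently.

Request:
{"name": "jog_arm", "arguments": {
  "series": [
    [[1,0,0,0,0,0,0],[1,0,0,0,0,0,0],[1,0,0,0,0,0,0],[1,0,0,0,0,0,0],[0.5,0,0,0,0,0,0],[0.5,0,0,0,0,0,0],[0,0,0,0,0,0,0],[0,0,0,0,0,0,0],[0,0,0,0,0,0,0],[0,0,0,0,0,0,0]]
  ]
}}

```text
time_s: 10.25
eef_pos: [0.6189, -0.0923, 0.0339]
eef_rot: [0.001, 0.703, 0.711, -0.001]
wrist_force: [-0.4, -10.6, -1.0]
opening: 0.27
grasp_force: 59.5
```

Run:
```python
from h import *
o=ctrl.get_obs();print(o['eef_pos'],unst(o['eef_pos']),o['wrist_force'])
c=cam('side'); cv2.imwrite('pics/side4.png',cv2.resize(c['frame'][200:340,300:430],None,fx=4.2,fy=4.2,interpolation=cv2.INTER_CUBIC))
```

```text
[ 0.61888041 -0.09232344  0.03386017] [  -0.39058904 -101.82568307] [ -0.4298926  -10.61084218  -1.04620336]
```

View pics/side4.png

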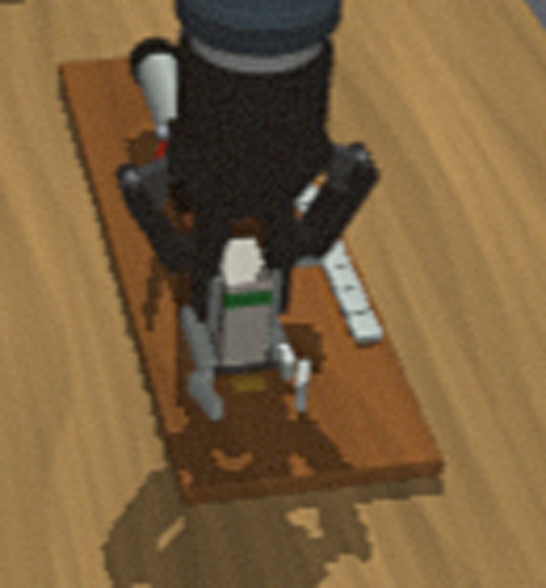

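Request:
{"name": "jog_arm", "arguments": {
  "series": [
    [[0,0,0,0,0,0,50],[0,0,0,0,0,0,60],[-1,0,0,0,0,0,70],[-1,0,0,0,0,0,85],[0,0,0,0,0,0,85],[0,0,-20,0,0,0,85],[0,0,-35,0,0,0,85],[0,0,-40,0,0,0,85],[0,0,-25,0,0,0,85],[0,0,0,0,0,0,85]]
  ]
}}

```text
time_s: 11.3
eef_pos: [0.6219, -0.0922, 0.1591]
eef_rot: [0.004, 0.703, 0.711, 0.002]
wrist_force: [0.4, 0.3, 0.3]
opening: 0.996
grasp_force: 0.0
```

Run:
```python
from h import *
o=ctrl.get_obs();print(o['eef_pos'],unst(o['eef_pos']),o['wrist_force'],o['opening'])
c=cam('side'); P=cloud(c); s=unst(P); Z=P[...,2]; f=c['frame'].astype(int)
m=(abs(s[...,0])<20)&(s[...,1]>-130)&(s[...,1]<-70)&(Z>.03)&(Z<.08)
q=s[m]; print(np.percentile(q,[2,50,98],axis=0))
print('rear face', np.median(s[m&(Z<.065)&(abs(s[...,0])<9)],0))
cv2.imwrite('pics/side5.png',cv2.resize(c['frame'][200:340,300:430],None,fx=4.2,fy=4.2,interpolation=cv2.INTER_CUBIC))
plan([*st(0,-5),.145],1.582,5)
```

```text
[ 0.62192363 -0.09222803  0.1591044 ] [   2.65353543 -101.76527439] [0.4416591  0.25503288 0.34689952] 0.9955784500411238
[[ -18.52094379 -121.57634935]
 [  -3.78907069  -99.78143045]
 [  17.69490161  -71.25800704]]
rear face [-1.08836643e-01 -1.19303939e+02]
row [19.27 -0.24  2.25] [0.0009 0.0003 0.0002] n 5
```

View pics/side5.png

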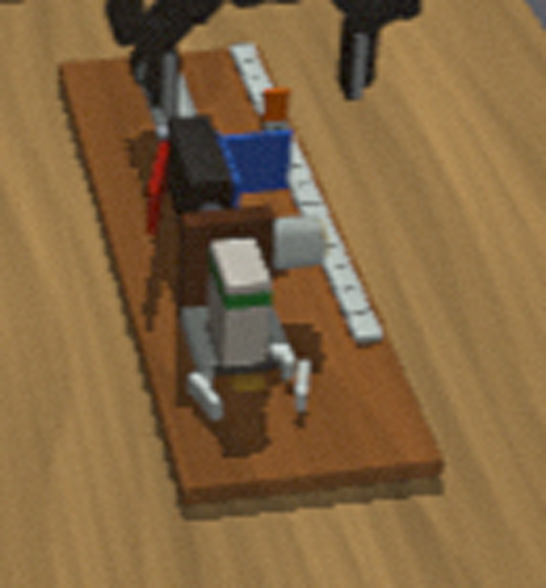

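Request:
{"name": "jog_arm", "arguments": {
  "series": [
    [[15,0,0,0,0,0,85],[25,0,0,0,0,0,85],[25,0,0,0,0,0,85],[20,0,0,0,0,0,85],[9,0,0,0,0,0,85],[0,0,10,0,0,0,85],[0,0,25,0,0,0,85],[0,0,15,0,0,0,85],[0,0,0,0,0,0,85],[0,0,0,0,0,0,85]]
  ]
}}

```text
time_s: 12.35
eef_pos: [0.6174, 0.002, 0.1031]
eef_rot: [-0.001, 0.703, 0.711, -0.0]
wrist_force: [-0.4, -0.2, 0.7]
opening: 0.993
grasp_force: 0.0
```

Run:
```python
from h import *
o=ctrl.get_obs();print(o['eef_pos'],unst(o['eef_pos']),o['wrist_force'],o['opening'],o['dq'])
c=cam('side');o=ctrl.get_obs();print(o['eef_pos'],unst(o['eef_pos']),o['eef_rot'])
plan([*st(0,-7),.031],1.582,5)
```

```text
[0.61744409 0.00198307 0.10309856] [-0.74230955 -7.50889371] [-0.44013123 -0.21626831  0.65249483] 0.9932690918911338 [ 0.00208437 -0.02202373 -0.02184492  0.00138573  0.00145042  0.00094219]
[0.61815018 0.00194891 0.10407669] [-0.03665404 -7.55116764] [1.47082675e-04 7.03092207e-01 7.11098674e-01 5.08656951e-05]
row [ 0.11  0.   14.62] [0.0001 0.     0.    ] n 5
```

Request:
{"name": "jog_arm", "arguments": {
  "series": [
    [[0,0,8,0,0,0,85],[0,0,10,0,0,0,85],[0,0,12,0,0,0,85],[0,0,12,0,0,0,85],[0,0,12,0,0,0,85],[0,0,10,0,0,0,85],[0,0,6,0,0,0,85],[0,0,3,0,0,0,85],[0,0,0,0,0,0,85],[0,0,0,0,0,0,85]]
  ]
}}

```text
time_s: 13.4
eef_pos: [0.6182, 0.0025, 0.0312]
eef_rot: [0.0, 0.703, 0.711, 0.0]
wrist_force: [-0.1, 0.4, 0.8]
opening: 0.993
grasp_force: 0.0
```

Run:
```python
from h import *
c=cam('side');o=ctrl.get_obs();print(o['eef_pos'],unst(o['eef_pos']),o['eef_rot'],o['wrist_force'])
cv2.imwrite('pics/side6.png',cv2.resize(c['frame'][190:330,300:430],None,fx=4.2,fy=4.2,interpolation=cv2.INTER_CUBIC))
```

```text
[0.61832799 0.00242329 0.03139604] [ 0.14659399 -7.07886396] [4.65758539e-04 7.02860903e-01 7.11327097e-01 3.08692640e-04] [ 0.78089342  0.15391456 -0.89378074]
```

View pics/side6.png

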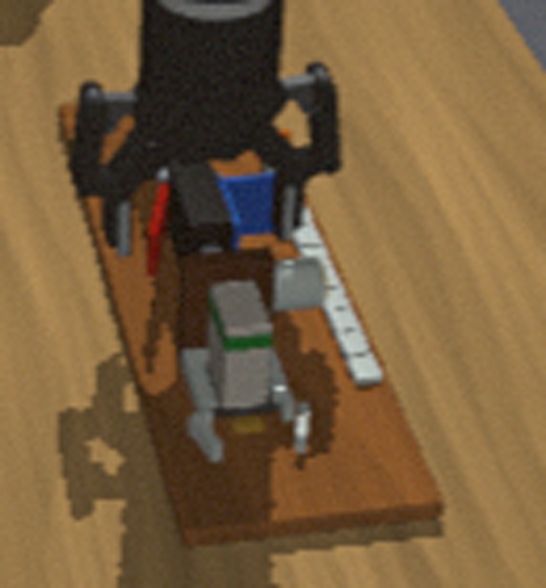

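Request:
{"name": "jog_arm", "arguments": {
  "series": [
    [[6,0,0,0,0,0,85],[7,0,0,0,0,0,85],[10,0,0,0,0,0,85],[12,0,0,0,0,0,85],[13,0,0,0,0,0,85],[13,0,0,0,0,0,85],[12,0,0,0,0,0,85],[10,0,0,0,0,0,85],[7,0,0,0,0,0,85],[0,0,0,0,0,0,85]]
  ]
}}

```text
time_s: 14.45
eef_pos: [0.6174, 0.093, 0.0314]
eef_rot: [0.001, 0.703, 0.712, 0.0]
wrist_force: [0.7, -5.0, 0.8]
opening: 0.997
grasp_force: 2.2
```

```bash
cat > mk.py <<'E'
from h import *
o=ctrl.get_obs();print(unst(o['eef_pos']),o['eef_pos'][2],o['wrist_force'],o['opening'])
for n in('top','side'):
    c=cam(n);P=cloud(c);s=unst(P);Z=P[...,2];hsv=cv2.cvtColor(c['frame'],cv2.COLOR_BGR2HSV).astype(int);H,Sa,V=[hsv[...,i] for i in range(3)]
    for nm,m in dict(tab=(s[...,0]>20)&(s[...,0]<75)&(s[...,1]>0)&(s[...,1]<130)&(H>100)&(H<130)&(Sa>120)&(Z>.02),
      mark=(s[...,0]>62)&(s[...,0]<85)&(s[...,1]>80)&(s[...,1]<125)&(H>=4)&(H<=14)&(Sa>175)&(V>110)&(Z>.02)).items():
        if m.sum(): q=np.c_[s[m],Z[m]*1e3]; print(n,nm,m.sum(),np.round(np.percentile(q,[5,50,95],axis=0),1).tolist())
    x,y=st(65,95); 
    R=Ro.from_quat(np.r_[c['rotation'][1:],c['rotation'][0]]).as_matrix(); k=R.T@(np.array([x,y,.05])-c['xyz']); u,v=int(k[0]/k[2]*c['fx']+c['cx']),int(k[1]/k[2]*c['fy']+c['cy'])
    cv2.imwrite(f'pics/{n}_mk.png',cv2.resize(c['frame'][v-35:v+35,u-45:u+45],None,fx=6,fy=6,interpolation=cv2.INTER_CUBIC))
E
python3 mk.py; cd pics; python3 -c "
import cv2,numpy as np
cv2.imwrite('mk1.png',cv2.resize(np.vstack([cv2.imread('top_mk.png'),cv2.imread('side_mk.png')]),(385,600)))"
```

```text
[ 0.27009087 83.52667548] 0.03138241801982487 [ 0.72656126 -4.99938704  0.8391247 ] 0.9968741212930483
side tab 103 [[22.4, 91.8, 35.7], [33.4, 95.3, 55.8], [42.0, 98.3, 70.6]]
side mark 30 [[65.6, 99.7, 20.7], [71.4, 103.5, 29.0], [77.2, 105.4, 40.5]]
```

View pics/mk1.png

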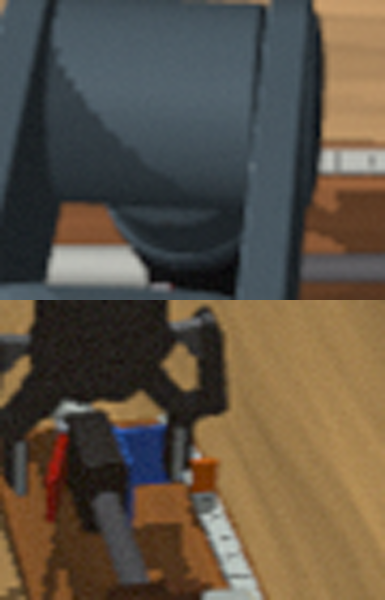

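Request:
{"name": "jog_arm", "arguments": {
  "series": [
    [[2,0,0,0,0,0,85],[2,0,0,0,0,0,85],[2,0,0,0,0,0,85],[1.6,0,0,0,0,0,85],[0,0,0,0,0,0,85],[0,0,0,0,0,0,85],[0,0,0,0,0,0,85],[0,0,0,0,0,0,85],[0,0,0,0,0,0,85],[0,0,0,0,0,0,85]]
  ]
}}

```text
time_s: 15.55
eef_pos: [0.6173, 0.0995, 0.0314]
eef_rot: [0.001, 0.703, 0.711, 0.0]
wrist_force: [0.8, -4.5, 2.3]
opening: 0.997
grasp_force: 2.6
```

```bash
python3 mk.py; sleep 0; python3 mk.py
```

```text
[ 0.2585579  90.03298476] 0.03136828640020092 [ 0.84504857 -4.50454624  2.28010717] 0.9966515465548004
side tab 104 [[23.5, 99.0, 35.9], [33.7, 101.7, 55.4], [43.0, 104.7, 69.8]]
side mark 26 [[66.3, 100.2, 21.8], [73.2, 103.3, 31.1], [78.6, 106.5, 38.1]]
[ 0.27084262 90.04825305] 0.03138757103692115 [ 1.01633554 -4.82049488  3.47311291] 1.0008198566292996
side tab 105 [[23.7, 99.2, 34.9], [34.3, 102.0, 55.1], [43.2, 105.3, 69.4]]
side mark 25 [[66.3, 101.1, 21.8], [73.1, 103.1, 31.5], [79.1, 106.8, 38.0]]
```

Request:
{"name": "jog_arm", "arguments": {
  "series": [
    [[0.6,0,0,0,0,0,85],[0,0,0,0,0,0,85],[0,0,0,0,0,0,85],[0,0,0,0,0,0,70],[0,0,0,0,0,0,60],[0,0,0,0,0,0,50],[0,0,0,0,0,0,40],[0,0,0,0,0,0,20],[0,0,0,0,0,0,0],[0,0,0,0,0,0,0]]
  ]
}}

```text
time_s: 16.75
eef_pos: [0.6175, 0.1001, 0.0314]
eef_rot: [0.001, 0.703, 0.712, 0.0]
wrist_force: [4.9, -4.7, 3.0]
opening: 0.354
grasp_force: 62.6
```

Request:
{"name": "jog_arm", "arguments": {
  "series": [
    [[0,0,0,0,0,0,0],[0,0,0,0,0,0,0],[0,0,0,0,0,0,0],[0,0,0,0,0,0,0],[0,0,0,0,0,0,0],[0,0,0,0,0,0,0],[0,0,0,0,0,0,0],[0,0,0,0,0,0,0],[0,0,0,0,0,0,0],[0,0,0,0,0,0,0]]
  ]
}}

```text
time_s: 17.75
eef_pos: [0.6175, 0.1002, 0.0314]
eef_rot: [0.001, 0.703, 0.712, 0.0]
wrist_force: [4.5, -5.8, 2.3]
opening: 0.36
grasp_force: 62.6
```

```bash
python3 mk.py
python3 - <<'E'
import cv2
from h import *
c=cam('side');cv2.imwrite('pics/side7.png',cv2.resize(c['frame'][180:330,300:430],None,fx=4,fy=4,interpolation=cv2.INTER_CUBIC))
P=cloud(c);s=unst(P);Z=P[...,2];m=(abs(s[...,0])<9)&(s[...,1]>-130)&(s[...,1]<-100)&(Z>.03)&(Z<.065);print('rear',np.median(s[m],0))
E
```

```text
[ 0.46436491 90.66959336] 0.03140849575977314 [ 4.47489283 -5.82022684  2.34892269] 0.3602796746741587
side tab 82 [[34.9, 86.3, 34.1], [44.9, 102.7, 48.9], [54.0, 105.4, 64.1]]
side mark 30 [[65.4, 100.0, 20.5], [71.1, 104.2, 29.4], [78.9, 107.0, 38.9]]
rear [   0.15693659 -119.62831121]
```

View pics/side7.png

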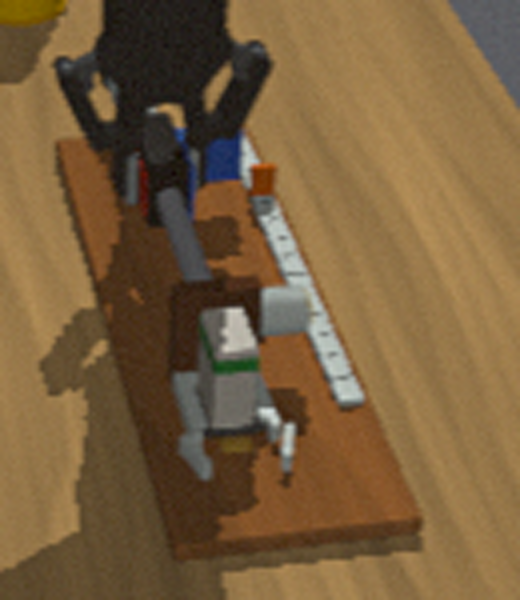

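The lever is shut at about 31 mm opening, the tab sits level with the marker, and the battery is home with the detent visible at about (237,443).

```bash
python3 -c "
from bench import ctrl
print(ctrl.hand_in())"
```

```text
the job is handed in; nothing more can be done
None
```

I've handed the job in, with no verdict returned: the battery is home with the detent up behind it, the yoke tab is within about 1 mm of the marker by camera, and the gripper is holding the shut lever and yoke with about 60 N.

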